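# Clear the test plate and poise the pipette over its ring

## Robot

A 6-joint arm with a two-finger parallel gripper is mounted at the origin on the work surface. World frame = base frame: x ahead of the robot, y to its left, z up, the work surface at z = 0. Lengths are in m, angles in rad, forces in N, time in s.
With the tool pointing down it reaches from about 0.35 to 0.8 m from the base axis. Payload 7.3 kg.
Tool frame: the origin (TCP) lies midway between the tips of the shut fingers; the grasp point (between the pads) lies 19 mm behind it; y points along the fingers, x is the direction in which the jaws open and shut, and the axes are right-handed (so a half turn about y gives the same grasp; the last joint's range is limited). The gripper opens to 85 mm and grips with 20 to 120 N. Pads are 22 mm wide; open, the fingers measure 114 mm over their backs; the gripper's body (76 mm by 85 mm) begins 54 mm behind the grasp point. The pads swing forward as they close: fully open they stand 13 mm farther back than shut.
Start: joints at [1.022, 0.342, 1.524, -0, 1.275, -0.146], TCP at [0.206, 0.483, 0.231] pointing down, gripper open.
Joint ranges: [-2.53, 2.53], [-0.77, 2.02], [0.04, 2.7], [-1, 4.14], [0.28, 2.66], [-3.11, 3.11]. Speed limits (rad/s): [2.57, 2.57, 3.14, 3.14, 3.14, 3.14].

## Interface

Orientations are given as a rotation vector (axis times angle).
In Python, from station import arm, eyes, ticket, spotter gives the robot as it stands. The module is installed in compiled form; this text tells all that it offers.
- The arm moves only by the tool carry_out, never from a script. Its argument "motion" is a list of rows, each a list of 3 entries, a list of its own where there are three numbers: the turn, a rotation vector about the world's x, y, z in degrees, then the shift along the world's x, y, z in mm, then the opening, from 0 (shut) to 1 (fully open). In form: [[[ax, ay, az], [dx, dy, dz], hand], ...]. A call has 1 to 12 rows; each row is the pose to reach, as a shift and turn from the pose commanded when the call began; what a row does not reach only later rows make up. A row lasts 1/8 s, in which the tool goes at most 62.5 mm and 10.7 degrees, less where a joint would pass 70% of its speed; a pose out of reach is approached as far as the arm can. A call with a gripper value outside its range is refused whole. The fingers move at their own pace and stop on an object; the grip force is fixed at half the most. Time passes only in rows, so rows that repeat a pose let the fingers close. It gives the time, the measured TCP pose, the force and the opening at its end, in the units of the state.
- arm.state(): the state, without advancing time (a new reading comes with each control period).
- eyes.capture(name): name is "side" or "top"; returns a dict with "frame" (420x560x3 uint8, red, green, blue), "mtx" (3x3 intrinsics, pixels), "dist_coeffs" ([k1, k2, p1, p2, k3] as OpenCV has them; the pictures are not rectified), "world_from_camera" (4x4, takes a point from camera to world coordinates). Camera axes: x right, y up, looking along -z (the intrinsics and any distortion apply to the point x, -y, -z); pixel columns grow to the right and rows downward; lengths in m; the calibration is good to about 2 mm. A picture is of the moment at which its call begins. There is no depth.
- ticket.job_done(): hands the job in, once; it reports no verdict.
Trained networks look in a picture, given as the dict that the camera call returned (one of the last four; its "shot" number tells which), for a name from the list of things; names that differ only in an ending like _2 or _b are one class to them, and where a whole thing is asked for, a point or a joint stands for the part that bears it (a point fixed in the world has none). Each returns a list of dicts, best first, with "confidence" (0 to 1); they miss things now and then, are a little off and sometimes report something else, mostly with a low value. They report only what shows in the picture. A call takes as long as a camera call.
- spotter.search_frame(picture, query): "position" ([x, y, z] in m, in world coordinates, good to about 4 mm: the middle of the surface that is visible of it).
- spotter.mark_of(picture, query): "position" ([x, y, z] in m, in world coordinates, good to about 4 mm: a listed point, or the origin of a listed thing).
The state is a dict: "clock": time; "joint_pos": joint angles; "joint_vel": joint speeds; "joint_efforts": joint torques, N m; "tcp_pos": TCP position; "tcp_rot": TCP orientation; "wrist_force": force on the tool from outside, world axes, zero at the start; "moment": the same for the moment, N m; "finger_gap": finger opening in m.
Only numpy, scipy, OpenCV 4.12 (cv2) and the standard library are available. Lean on these libraries where they do the work, as an engineer would, in place of code of your own. Each camera call takes 0.05 s, during which the arm holds its last target.

## Task

Clear the test plate for the next drop: with the scraper block, sweep all four marble chips off it into its catch trough, keeping gripper and pipette off the chips, then stand the scraper upright on the open bench and let it go. Then lift the pipette out of its stand, carry it over the clutter and finish while holding it upright and still, its tip about a centimetre above the middle of the printed ring. Never let the pipette touch the plate or trough, and leave the other things on the bench undisturbed.

Things in the scene. Friction and masses are not known exactly. Their poses are not given: they have to be found in the camera images.
- plate: Fixed flat grey slab, 130 mm (its x) by 180 mm (its y), top 30 mm above the bench, with an aluminium catch trough along its -y side. Origin on the bench: slab from y = -80 to +100 mm, x = +-65 mm; trough from y = -80 to -146 mm, x = +-71 mm, floor 5 mm and walls 26 mm above the bench. Nothing stands up from the slab: push things along -y over its edge into the trough.
- ring (a point): Middle of the printed ring (24 mm across, dark line 3 mm wide, dot in the middle) on the test plate's top face, 30 mm to +y from the plate's origin and 30 mm above the bench. Axes as the plate's.
- scraper_center (a point): Centre (half-way up, 32 mm above its underside) of the loose scraper block, about 0.14 kg: a foot 100 mm (x) by 30 mm (y), 20 mm tall, with a rubber sole, and centred on it an upright grip bar 70 mm (x) by 18 mm (y), its top 64 mm above the underside. Stands upright on the bench, z up. Pinch the bar across its 18 mm, about 14 mm above this point.
- stand: Fixed white pipette stand: a block 60 x 60 mm (76 mm square at its foot) and 66 mm tall, with an upright through hole of 17 mm in the middle of its top. Origin under its centre.
- pipette_center (a point): Centre (85 mm above the tip) of the loose pipette, 170 mm long, 0.09 kg, upright in the stand, z up. From the tip up: clear tapered tip to 34 mm, shaft 10 mm thick to 60 mm, round white barrel 26 mm thick to 150 mm, button to 170 mm. The barrel rests on the stand, so the tip starts 6 mm above the bench; lift it over 62 mm to free it. Pinch the barrel about 40 mm above this point.
- pipette_tip (a point): Lower end of the pipette's tip, on its axis. z points from the tip to the button.
- chip0_center (a point): Centre of loose marble chip 1 of 4, white stone, about 20 x 16 x 12 mm, 10 g; starts flat on the test plate, its centre 6 mm above the plate's top face. The four are alike.
- chip1_center (a point): Centre of loose marble chip 2 of 4, white stone, about 20 x 16 x 12 mm, 10 g; starts flat on the test plate, its centre 6 mm above the plate's top face. The four are alike.
- chip2_center (a point): Centre of loose marble chip 3 of 4, white stone, about 20 x 16 x 12 mm, 10 g; starts flat on the test plate, its centre 6 mm above the plate's top face. The four are alike.
- chip3_center (a point): Centre of loose marble chip 4 of 4, white stone, about 20 x 16 x 12 mm, 10 g; starts flat on the test plate, its centre 6 mm above the plate's top face. The four are alike.
- tube_rack: Loose white tube rack, 120 x 50 mm and 90 mm tall over the grey caps of its tubes (tubes fixed in it); stands between the plate and one of the outer places. Origin under its centre, x along its length. An obstacle, to be left alone.
- bottle_tray: Loose grey tray, 120 x 50 mm, with three capped reagent bottles fixed in a row, 86 mm tall; stands between the plate and the other outer place. Origin under its centre, x along its length. An obstacle, to be left alone.
- well_plate: Clear 24-well plate, 85 x 127 x 18 mm, beyond the test plate. Origin under its centre. Leave alone.
- freezer_box: Blue tube box with a pale lid, 104 x 104 x 46 mm, beyond the test plate. Origin under its centre. Leave alone.
- dishes: Stack of three clear dishes, 92 mm across, 41 mm tall, beyond the test plate. Origin under its centre. Leave alone.
- marker: Black marker pen, 120 mm long, 12 mm thick, lying near the robot on one side. Origin under its middle. Leave alone.

How it is judged:
On the way, in this order (a step that is already met when the one before it is completed fails the run):
1. all four chips lie in the catch trough (y of chip0_center in the frame of plate between -0.15 and -0.078 m and x of chip0_center in the frame of plate between -0.075 and 0.075 m and z of each of chip0_center, chip1_center, chip2_center, chip3_center in the frame of plate below 0.03 m and y of chip1_center in the frame of plate between -0.15 and -0.078 m and x of chip1_center in the frame of plate between -0.075 and 0.075 m and y of chip2_center in the frame of plate between -0.15 and -0.078 m and x of chip2_center in the frame of plate between -0.075 and 0.075 m and y of chip3_center in the frame of plate between -0.15 and -0.078 m and x of chip3_center in the frame of plate between -0.075 and 0.075 m), for 0.2 s.
2. the scraper stands on the bench, let go (height (world z) of scraper_center between 0.028 and 0.038 m and angle between scraper_center's own z axis and vertical below 0.15 rad and contact force between scraper and the fingers below 0.2 N and contact force between scraper and plate below 0.2 N), for 0.2 s.
3. the pipette is lifted clear out of its stand (height (world z) of pipette_tip above 0.07 m and contact force between pipette and the fingers above 1 N), for 0.2 s.
At the end, for the whole second after the job is handed in: Pipette held still and upright (within 0.13 rad) by the fingers alone, its tip 3 to 18 mm above the plate and within 7 mm sideways of the ring's middle; all four chips in the catch trough; the scraper upright on the bench, let go, off the plate (all of step 1 and all of step 2 and horizontal distance between pipette_tip and ring below 0.007 m and z of pipette_tip in the frame of ring between 0.003 and 0.018 m and angle between pipette_tip's own z axis and vertical below 0.13 rad and contact force between pipette and the fingers above 1 N and contact force between pipette and plate below 0.05 N and contact force between pipette and stand below 0.05 N and contact force between pipette and scraper below 0.05 N and linear speed of pipette below 0.02 m/s); the arm keeps its last pose, push and grip.
It fails at once if a chip is pushed or picked with the gripper or the pipette instead of the scraper (contact force between any of chip0, chip1, chip2, chip3 and the fingers above 0.3 N or contact force between any of chip0, chip1, chip2, chip3 and the arm above 0.3 N or contact force between any of chip0, chip1, chip2, chip3 and pipette above 0.3 N).
It fails at once if the pipette touches the test plate or its trough (contact force between pipette and plate above 0.5 N).
It fails at once if a bystander is shoved or knocked over (distance of any of tube_rack, bottle_tray, well_plate, freezer_box, dishes, marker from where it was at the start of the episode above 0.02 m or angle between any of tube_rack, bottle_tray, well_plate, freezer_box, dishes's own z axis and vertical above 0.3 rad).
It also fails if it takes over 72 s, if anything falls off the work surface, if the arm or the gripper's body presses on something with over 40 N, if the wrist force passes 120 N, or if a joint passes its speed limit or range.

## Working session

There is one attempt and no reset: what is moved stays moved. The work goes in short steps, Python scripts to look and compute and a tool call to move; the robot and the scene stay as the last step left them, time stands still between calls to the robot, and variables do not carry over. Pictures are saved under pics/ and viewed, and the job is handed in when it is done.

Besides the shell and the picture viewer there is one more tool, called after "Request:" as name(argument=value, ...) on one line, values as JSON. carry_out: Moves the arm, as the interface text tells. Its arguments: {"type":"object","properties":{"motion":{"type":"array","items":{"type":"array"}}},"required":["motion"]}

```bash
mkdir -p pics; cat > h.py <<'E'
import numpy as np, cv2
from station import arm, eyes, ticket, spotter
from scipy.spatial.transform import Rotation as R
def snap(cam,fn=None):
    p=eyes.capture(cam)
    if fn: cv2.imwrite('pics/'+fn,cv2.cvtColor(p['frame'],cv2.COLOR_RGB2BGR))
    return p
def proj(p,X):
    T=np.linalg.inv(np.array(p['world_from_camera'])); X=np.atleast_2d(X)
    c=(T[:3,:3]@X.T).T+T[:3,3]; c=c*[1,-1,-1]
    return cv2.projectPoints(c.reshape(-1,1,3),np.zeros(3),np.zeros(3),np.array(p['mtx']),np.array(p['dist_coeffs'],float))[0].reshape(-1,2)
def ray(p,uv,z):
    uv=np.array(uv,float).reshape(-1,1,2)
    n=cv2.undistortPoints(uv,np.array(p['mtx']),np.array(p['dist_coeffs'],float)).reshape(-1,2)
    W=np.array(p['world_from_camera']); d=np.c_[n[:,0],-n[:,1],-np.ones(len(n))]@W[:3,:3].T
    o=W[:3,3]; s=(z-o[2])/d[:,2]
    return o+d*s[:,None]
E
python3 - <<'E'
from h import *
s=arm.state(); print({k:np.round(v,3) for k,v in s.items()})
names="plate ring scraper_center stand pipette_center pipette_tip chip0_center tube_rack bottle_tray well_plate freezer_box dishes marker".split()
for cam in("top","side"):
    p=snap(cam,cam+'0.png'); print(cam,p['world_from_camera'].round(3).tolist())
    for n in names:
        for q in spotter.mark_of(p,n)[:6]: print(cam,n,round(q['confidence'],2),np.round(q['position'],4),proj(p,q['position']).round()[0])
E
```

```text
{'clock': np.float64(0.0), 'joint_pos': array([ 1.022,  0.343,  1.525,  0.   ,  1.275, -0.146]), 'joint_vel': array([ 0.003,  0.001,  0.001,  0.   ,  0.002, -0.001]), 'joint_efforts': array([ 1.0000e-03, -4.3369e+01, -2.4601e+01, -0.0000e+00,  8.0000e-03,
       -0.0000e+00]), 'tcp_pos': array([0.206, 0.483, 0.231]), 'tcp_rot': array([-1.374, -0.907,  0.909]), 'wrist_force': array([ 0.209, -0.481, -0.362]), 'moment': array([-0.008, -0.039,  0.032]), 'finger_gap': np.float64(0.085)}
top [[-0.008, 0.994, -0.112, 0.404], [-1.0, -0.006, 0.012, 0.018], [0.011, 0.112, 0.994, 1.115], [0.0, 0.0, 0.0, 1.0]]
top plate 0.79 [ 0.4691  0.0111 -0.002 ] [277. 229.]
top ring 0.55 [0.4671 0.0404 0.0298] [266. 229.]
top scraper_center 0.91 [0.4551 0.3698 0.028 ] [151. 234.]
top scraper_center 0.57 [ 0.5141 -0.3688  0.0018] [404. 213.]
top stand 0.75 [ 0.5153 -0.3734  0.0042] [406. 213.]
top pipette_center 0.63 [ 0.5126 -0.3705  0.0916] [416. 210.]
top chip0_center 0.48 [ 0.4397 -0.0111  0.0335] [285. 239.]
top chip0_center 0.17 [0.4361 0.2143 0.0011] [207. 241.]
top tube_rack 0.85 [ 5.364e-01 -2.107e-
[... 820 characters left out ...]
p0_center 0.66 [ 0.7332 -0.017   0.0031] [357. 213.]
side chip0_center 0.64 [ 0.44   -0.0079  0.0368] [247. 235.]
side chip0_center 0.48 [ 5.328e-01 -2.107e-01 -1.000e-04] [336. 294.]
side tube_rack 0.62 [ 0.5324 -0.2135 -0.0014] [337. 295.]
side bottle_tray 0.58 [ 4.387e-01  2.140e-01 -3.000e-04] [211. 200.]
side bottle_tray 0.54 [0.4952 0.0517 0.0387] [258. 213.]
side well_plate 0.72 [ 0.7337 -0.0182  0.002 ] [357. 214.]
side well_plate 0.6 [0.4696 0.0088 0.005 ] [256. 238.]
side freezer_box 0.61 [ 0.7214 -0.208   0.0034] [409. 260.]
side dishes 0.98 [0.7225 0.2293 0.0032] [302. 171.]
side marker 0.58 [ 0.3052 -0.2839 -0.0012] [242. 377.]
side marker 0.24 [0.4731 0.0346 0.0335] [252. 221.]
```

```bash
python3 - <<'E'
import cv2
a=cv2.imread('pics/top0.png'); b=cv2.imread('pics/side0.png')
cv2.imwrite('pics/top0_z.png',cv2.resize(a[160:300,130:330],None,fx=4,fy=4,interpolation=cv2.INTER_CUBIC))
cv2.imwrite('pics/side0_z.png',cv2.resize(b[130:270,160:360],None,fx=4,fy=4,interpolation=cv2.INTER_CUBIC))
E
```

```text
(no output)
```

View pics/top0.png

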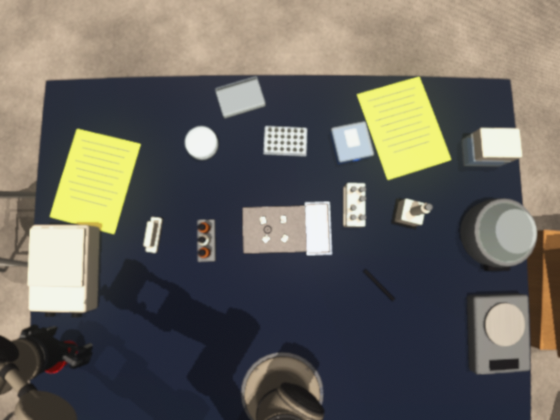

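View pics/side0.png

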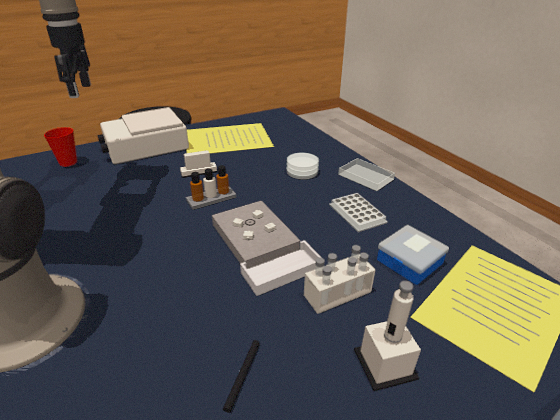

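```bash
echo
```

```text
(no output)
```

View pics/top0_z.png

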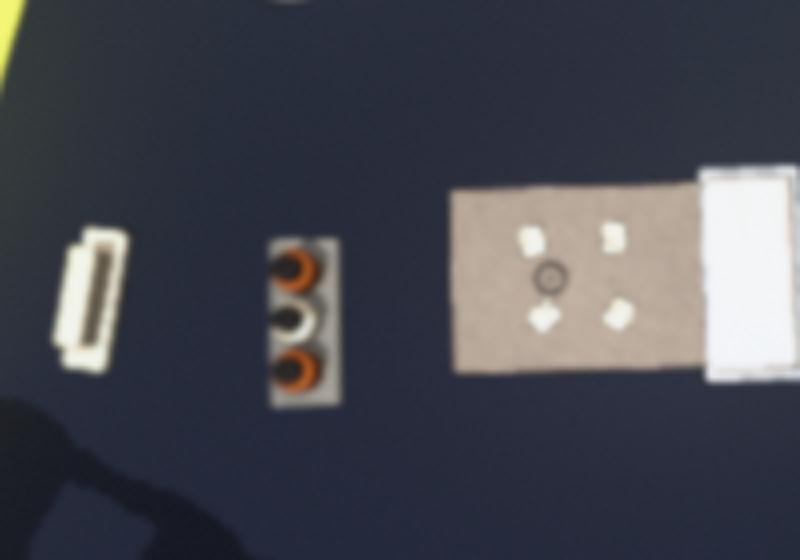

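View pics/side0_z.png

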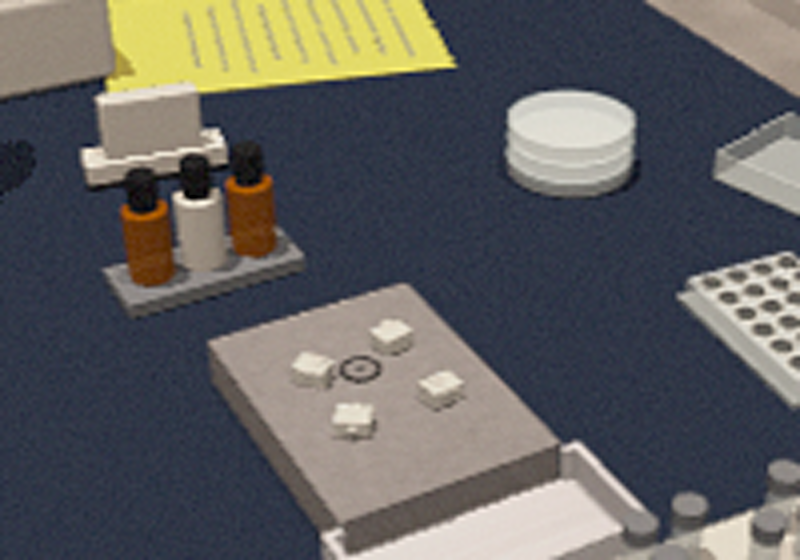

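```bash
python3 - <<'E'
from h import *
p=snap('top')
f=lambda L,z: ray(p,np.array(L)/4+[130,160],z).round(4)
pl=f([(450,190),(455,373),(702,181),(706,368)],.03); print('plate',pl)
print('ring',f([(551,278)],.03)); print('chips',f([(531,241),(614,238),(545,318),(619,314)],.038))
print('trough',f([(699,170),(796,167),(706,381)],.026))
sc=f([(86,227),(129,232),(105,373),(62,367)],.02);print('scr foot',sc, sc.mean(0))
g=cv2.cvtColor(p['frame'],cv2.COLOR_RGB2GRAY)
p2=eyes.capture('side')
f2=lambda L,z: ray(p2,np.array(L)/4+[160,130],z).round(4)
print('side plate',f2([(209,345),(406,285),(560,447),(336,525)],.03),'ring',f2([(361,368)],.03),'chips',f2([(313,368),(391,335),(353,417),(441,387)],.038))
for q in ("scraper_center","pipette_tip","pipette_center","stand","ring","plate"):
  for pp in (p,p2):
    print(q,[ (round(r['confidence'],2),np.round(r['position'],4)) for r in spotter.mark_of(pp,q)[:2]])
E
```

```text
plate [[ 0.5302  0.1083  0.03  ]
 [ 0.4002  0.1045  0.03  ]
 [ 0.5356 -0.072   0.03  ]
 [ 0.4024 -0.0729  0.03  ]]
ring [[0.4669 0.0364 0.03  ]]
chips [[ 0.4927  0.0503  0.038 ]
 [ 0.4944 -0.0084  0.038 ]
 [ 0.4383  0.0406  0.038 ]
 [ 0.4407 -0.0114  0.038 ]]
trough [[ 0.5441 -0.0703  0.026 ]
 [ 0.5458 -0.1404  0.026 ]
 [ 0.3932 -0.0731  0.026 ]]
scr foot [[0.5061 0.3733 0.02  ]
 [0.5023 0.3417 0.02  ]
 [0.4009 0.3568 0.02  ]
 [0.4052 0.3883 0.02  ]] [0.453625 0.365025 0.02    ]
side plate [[ 0.4016  0.1     0.03  ]
 [ 0.5301  0.1039  0.03  ]
 [ 0.5326 -0.0748  0.03  ]
 [ 0.4032 -0.0752  0.03  ]] ring [[0.4696 0.0386 0.03  ]] chips [[ 0.4416  0.041   0.038 ]
 [ 0.4939  0.0496  0.038 ]
 [ 0.4428 -0.0097  0.038 ]
 [ 0.4965 -0.008   0.038 ]]
scraper_center [(0.65, array([0.4569, 0.3654, 0.0282])), (0.47, array([ 0.7185, -0.2138, -0.0017]))]
scraper_center [(0.57, array([0.4573, 0.367 , 0.0333]))]
pipette_tip []
pipette_tip []
pipette_center [(0.59, array([ 0.5127, -0.3711,  0.0881]))]
pipette_center [(0.79, array([ 0.5107, -0.3712,  0.0907]))]
stand [(0.95, array([ 0.5128, -0.3695,  0.0036])), (0.41, array([ 0.303 , -0.2809, -0.0014]))]
stand [(0.64, array([ 0.5145, -0.3733,  0.003 ]))]
ring [(0.62, array([0.4675, 0.0417, 0.0311]))]
ring [(0.71, array([0.4691, 0.0386, 0.032 ]))]
plate [(0.96, array([ 0.4688,  0.0093, -0.0028])), (0.28, array([ 0.5378, -0.2126, -0.0007]))]
plate [(0.64, array([0.4682, 0.0106, 0.0053]))]
```

```bash
python3 - <<'E'
from h import *
a=cv2.imread('pics/top0.png'); b=cv2.imread('pics/side0.png')
cv2.imwrite('pics/scr_t.png',cv2.resize(a[205:265,130:210],None,fx=10,fy=10,interpolation=cv2.INTER_CUBIC))
cv2.imwrite('pics/pip_t.png',cv2.resize(a[180:240,375:455],None,fx=10,fy=10,interpolation=cv2.INTER_CUBIC))
cv2.imwrite('pics/pip_s.png',cv2.resize(b[270:390,340:450],None,fx=5,fy=5,interpolation=cv2.INTER_CUBIC))
print(R.from_rotvec(arm.state()['tcp_rot']).as_matrix().round(3))
E
```

```text
[[ 0.392  0.    -0.92 ]
 [ 0.92   0.     0.392]
 [ 0.    -1.    -0.   ]]
```

View pics/scr_t.png

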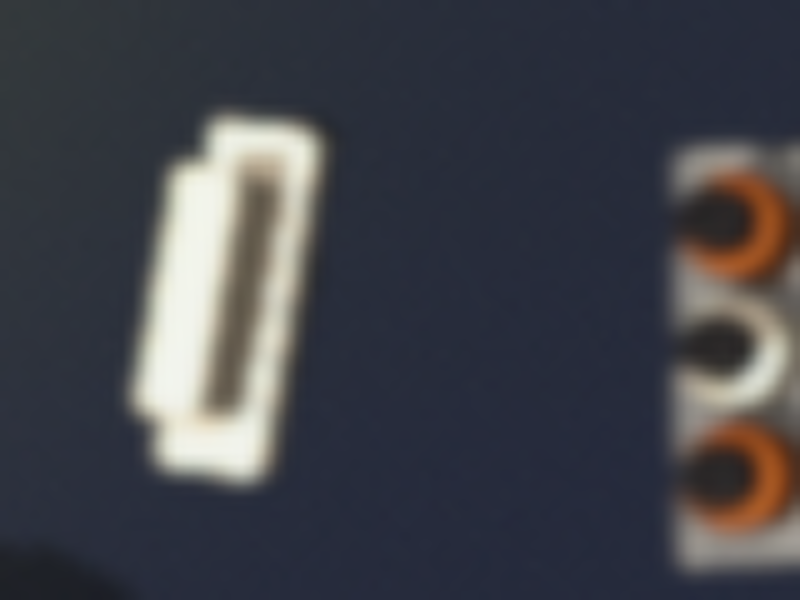

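View pics/pip_s.png

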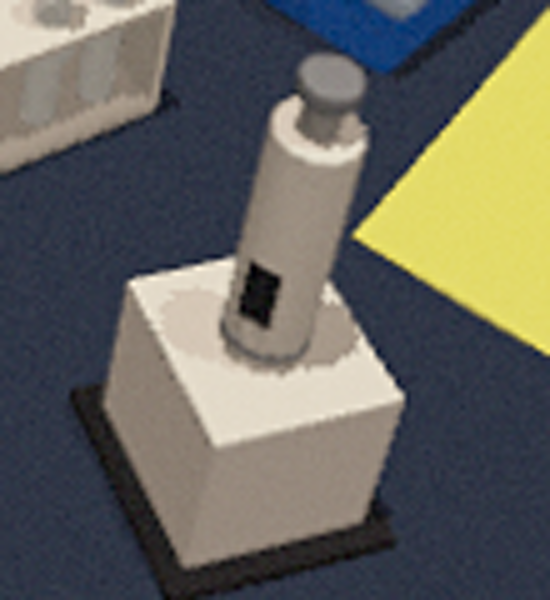

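Request:
carry_out(motion=[[[0, 0, 3], [42, -20, 0], 1], [[0, 0, 6], [84, -39, 0], 1], [[0, 0, 9], [126, -58, 0], 1], [[0, 0, 12], [168, -78, 0], 1], [[0, 0, 14.6], [210, -97, 0], 1], [[0, 0, 14.6], [249, -116, 0], 1], [[0, 0, 14.6], [249, -116, -40], 1], [[0, 0, 14.6], [249, -116, -80], 1], [[0, 0, 14.6], [249, -116, -110], 1], [[0, 0, 14.6], [249, -116, -110], 1]])

```text
clock: 3.35
tcp_pos: [0.4535, 0.3661, 0.1191]
tcp_rot: [-1.275, -1.095, 1.104]
wrist_force: [-0.2, -0.0, 0.0]
finger_gap: 0.0853
```

```bash
python3 - <<'E'
from h import *
p=snap('side','s1.png'); t=snap('top','t1.png'); s=arm.state(); print(s['tcp_pos'],s['finger_gap'],R.from_rotvec(s['tcp_rot']).as_matrix().round(3))
b=cv2.imread('pics/s1.png'); cv2.imwrite('pics/s1z.png',cv2.resize(b[60:220,120:320],None,fx=4,fy=4,interpolation=cv2.INTER_CUBIC)[:600])
for c in(p,t): print(proj(c,s['tcp_pos']),[(r['confidence'],r['position']) for r in spotter.mark_of(c,'scraper_center')[:2]])
E
```

```text
[0.4552992  0.36735372 0.12228044] 0.08507322773291752 [[ 0.147  0.001 -0.989]
 [ 0.989  0.001  0.147]
 [ 0.001 -1.    -0.001]]
[[193.88722667 133.6393918 ]] [(0.95, [0.4558, 0.3648, 0.0328])]
[[140.86854259 232.50532323]] [(0.56, [0.4549, 0.3661, 0.0273])]
```

View pics/s1z.png

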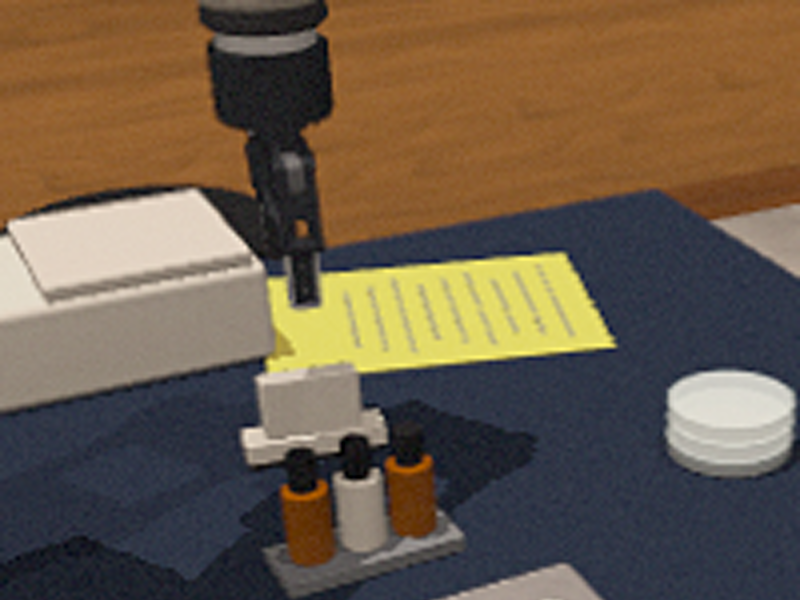

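Request:
carry_out(motion=[[[0, 0, 0], [0, 0, -30], 1], [[0, 0, 0], [0, 0, -60], 1], [[0, 0, 0], [0, 0, -80], 1], [[0, 0, 0], [0, 0, -93], 1], [[0, 0, 0], [0, 0, -93], 1], [[0, 0, 0], [0, 0, -93], 1], [[0, 0, 0], [0, 0, -93], 0], [[0, 0, 0], [0, 0, -93], 0], [[0, 0, 0], [0, 0, -93], 0], [[0, 0, 0], [0, 0, -93], 0], [[0, 0, 0], [0, 0, -93], 0], [[0, 0, 0], [0, 0, -93], 0]])

```text
clock: 5.05
tcp_pos: [0.4548, 0.367, 0.0284]
tcp_rot: [-1.275, -1.1, 1.099]
wrist_force: [0.0, 0.1, 0.9]
finger_gap: 0.0172
```

```bash
python3 - <<'E'
from h import *
p=snap('side','s2.png'); s=arm.state(); print(s['clock'],s['tcp_pos'],s['finger_gap'],s['wrist_force'],R.from_rotvec(s['tcp_rot']).as_matrix().round(3))
b=cv2.imread('pics/s2.png'); cv2.imwrite('pics/s2z.png',cv2.resize(b[80:220,120:320],None,fx=4,fy=4,interpolation=cv2.INTER_CUBIC)[:600])
E
```

```text
5.1 [0.45478334 0.36704497 0.02835478] 0.016929035981086995 [-0.67106179 -0.05285356  0.62050223] [[ 0.147  0.    -0.989]
 [ 0.989  0.     0.147]
 [ 0.    -1.    -0.   ]]
```

View pics/s2z.png

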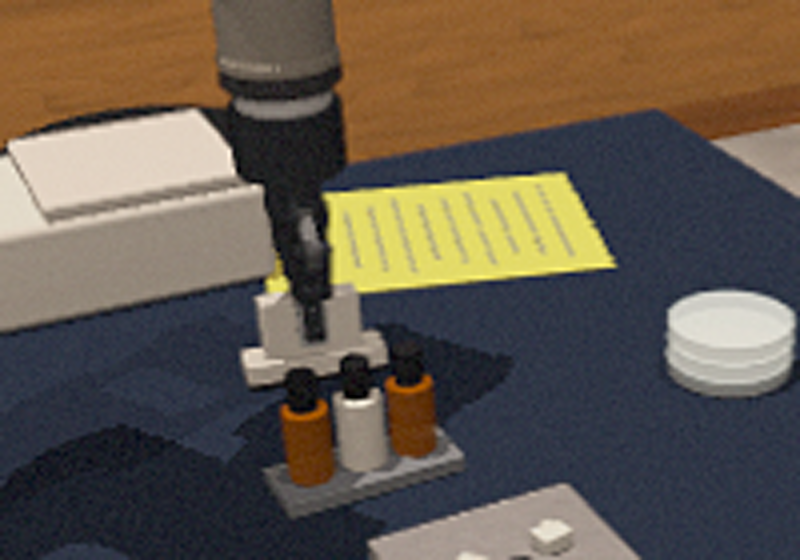

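Request:
carry_out(motion=[[[0, 0, 0], [0, 0, 30], 0], [[0, 0, 0], [0, 0, 70], 0], [[0, 0, 0], [0, 0, 110], 0], [[0, 0, 0], [0, 0, 140], 0], [[0, 0, 2], [2, -40, 140], 0], [[0, 0, 4], [4, -85, 140], 0], [[0, 0, 6], [6, -135, 140], 0], [[0, 0, 7.5], [8, -185, 140], 0], [[0, 0, 8.5], [11, -235, 140], 0], [[0, 0, 9.5], [13, -278, 140], 0], [[0, 0, 9.5], [13, -278, 120], 0], [[0, 0, 9.5], [13, -278, 90], 0]])

```text
clock: 6.6
tcp_pos: [0.4684, 0.0882, 0.1184]
tcp_rot: [-1.203, -1.223, 1.22]
wrist_force: [0.0, -0.5, -1.6]
finger_gap: 0.0172
```

```bash
python3 - <<'E'
from h import *
p=snap('side','s3.png'); t=snap('top','t3.png'); s=arm.state(); print(s['clock'],s['tcp_pos'],s['finger_gap'],s['wrist_force'],R.from_rotvec(s['tcp_rot']).as_matrix().round(3))
b=cv2.imread('pics/s3.png'); cv2.imwrite('pics/s3z.png',cv2.resize(b[130:270,160:360],None,fx=4,fy=4,interpolation=cv2.INTER_CUBIC)[:600])
E
```

```text
6.7 [0.46562837 0.08865143 0.11588982] 0.017461107414076787 [-0.86018913  0.00380654 -0.69469838] [[-0.017 -0.006 -1.   ]
 [ 1.    -0.    -0.017]
 [ 0.    -1.     0.006]]
```

View pics/s3z.png

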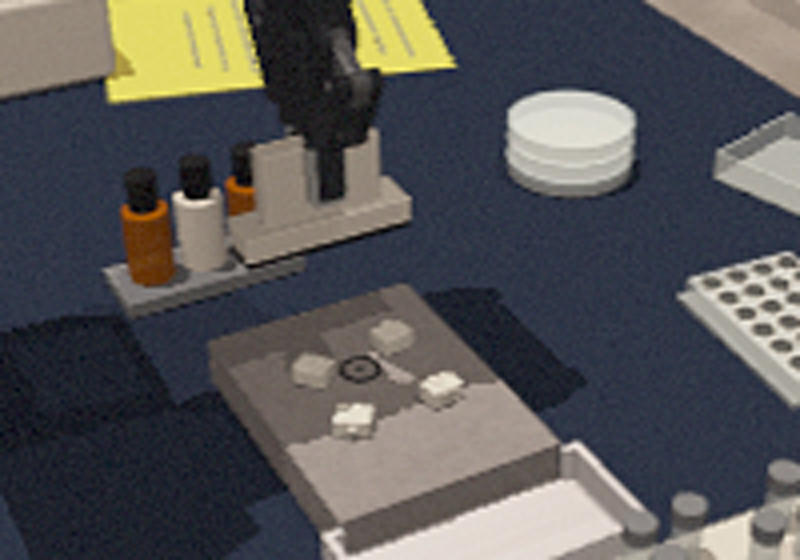

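Request:
carry_out(motion=[[[0, 0, 0], [0, 0, -20], 0], [[0, 0, 0], [0, 0, -40], 0], [[0, 0, 0], [0, 0, -52], 0], [[0, 0, 0], [0, 0, -58], 0], [[0, 0, 0], [0, 0, -58], 0]])

```text
clock: 7.32
tcp_pos: [0.4679, 0.0891, 0.0605]
tcp_rot: [-1.201, -1.222, 1.222]
wrist_force: [-1.5, 0.6, -0.8]
finger_gap: 0.0173
```

```bash
python3 - <<'E'
from h import *
p=snap('side','s4.png'); s=arm.state(); print(s['clock'],s['tcp_pos'],s['finger_gap'],s['wrist_force'])
b=cv2.imread('pics/s4.png'); cv2.imwrite('pics/s4z.png',cv2.resize(b[130:270,160:360],None,fx=4,fy=4,interpolation=cv2.INTER_CUBIC)[:600])
E
```

```text
7.375 [0.46811334 0.08906619 0.060756  ] 0.017598049978131594 [-0.31346003  0.43556595  0.09905585]
```

View pics/s4z.png

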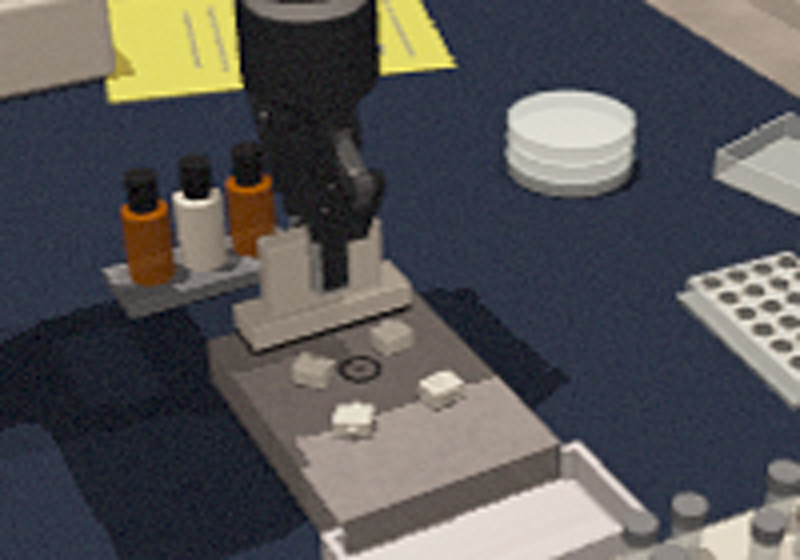

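Request:
carry_out(motion=[[[0, 0, 0], [0, -8, 0], 0], [[0, 0, 0], [0, -18, 0], 0], [[0, 0, 0], [0, -29, 0], 0], [[0, 0, 0], [1, -40, 0], 0], [[0, 0, 0], [1, -51, 0], 0], [[0, 0, 0], [1, -62, 0], 0], [[0, 0, 0], [1, -73, 0], 0], [[0, 0, 0], [1, -84, 0], 0], [[0, 0, 0], [2, -95, 0], 0], [[0, 0, 0], [2, -105, 0], 0], [[0, 0, 0], [2, -112, 0], 0], [[0, 0, 0], [2, -112, 0], 0]])

```text
clock: 8.88
tcp_pos: [0.4698, -0.0235, 0.0603]
tcp_rot: [-1.201, -1.222, 1.222]
wrist_force: [0.6, 0.0, -1.2]
finger_gap: 0.0174
```

```bash
python3 - <<'E'
from h import *
p=snap('side','s5.png'); s=arm.state(); print(s['clock'],s['tcp_pos'],s['finger_gap'],s['wrist_force'])
b=cv2.imread('pics/s5.png'); cv2.imwrite('pics/s5z.png',cv2.resize(b[160:300,180:380],None,fx=4,fy=4,interpolation=cv2.INTER_CUBIC)[:600])
E
```

```text
8.925 [ 0.4697382  -0.02314896  0.06031284] 0.017541875888066043 [ 0.1045244  -0.27414097 -1.90410067]
```

View pics/s5z.png

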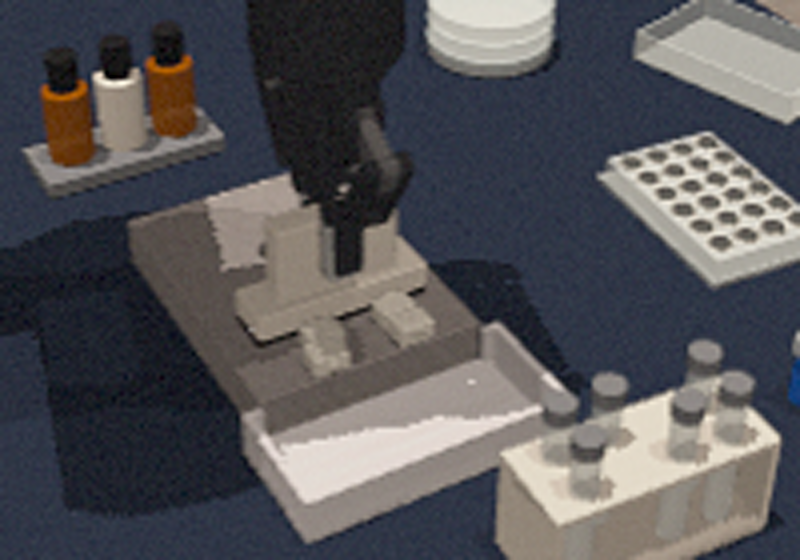

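Request:
carry_out(motion=[[[0, 0, 0], [0, -8, 0], 0], [[0, 0, 0], [0, -17, 0], 0], [[0, 0, 0], [0, -26, 0], 0], [[0, 0, 0], [0, -34, 0], 0], [[0, 0, 0], [0, -42, 0], 0], [[0, 0, 0], [0, -49, 0], 0], [[0, 0, 0], [0, -55, 0], 0], [[0, 0, 0], [0, -55, 0], 0], [[0, 0, 0], [0, -55, 0], 0]])

```text
clock: 10.05
tcp_pos: [0.4697, -0.0779, 0.0603]
tcp_rot: [-1.201, -1.222, 1.222]
wrist_force: [0.1, 0.2, -1.7]
finger_gap: 0.0178
```

```bash
python3 - <<'E'
from h import *
p=snap('side','s6.png'); s=arm.state(); print(s['clock'],s['tcp_pos'],s['finger_gap'],s['wrist_force'])
b=cv2.imread('pics/s6.png'); cv2.imwrite('pics/s6z.png',cv2.resize(b[160:300,180:380],None,fx=4,fy=4,interpolation=cv2.INTER_CUBIC)[:600])
E
```

```text
10.1 [ 0.46971771 -0.0777815   0.06031505] 0.01718307457062938 [-0.29765466  0.37124097 -0.45750243]
```

View pics/s6z.png

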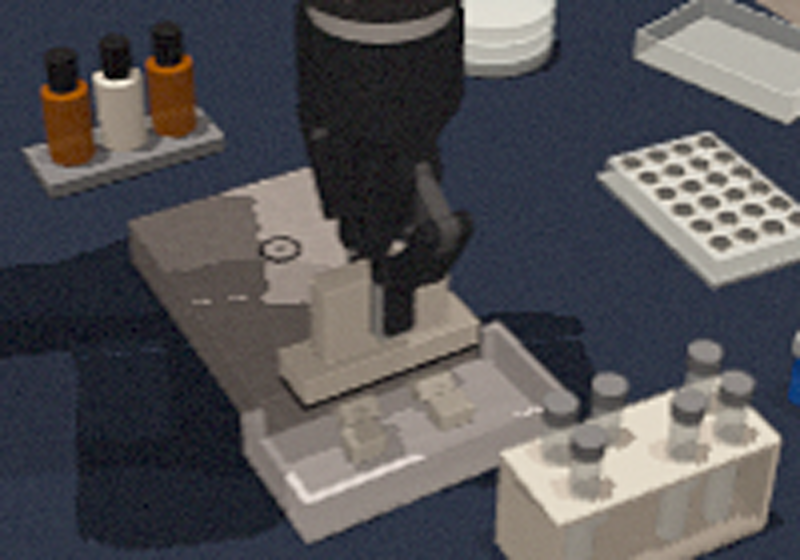

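Request:
carry_out(motion=[[[0, 0, 0], [0, 0, 15], 0], [[0, 0, 0], [0, 0, 50], 0], [[0, 0, 0], [0, 0, 90], 0], [[0, 0, 0], [0, 5, 115], 0], [[0, 0, 0], [0, 40, 115], 0], [[0, 0, 0], [0, 90, 115], 0], [[0, 0, 0], [0, 145, 115], 0], [[0, 0, 0], [-5, 200, 115], 0], [[0, 0, 0], [-5, 255, 115], 0], [[0, 0, 0], [-10, 310, 115], 0], [[0, 0, 0], [-15, 365, 115], 0], [[0, 0, 0], [-15, 410, 115], 0]])

```text
clock: 11.6
tcp_pos: [0.4538, 0.3344, 0.1753]
tcp_rot: [-1.2, -1.223, 1.223]
wrist_force: [0.4, -0.8, -0.9]
finger_gap: 0.017
```

```bash
python3 - <<'E'
from h import *
p=snap('side','s7.png'); t=snap('top','t7.png'); s=arm.state(); print(s['clock'],s['tcp_pos'],s['finger_gap'],s['wrist_force'])
b=cv2.imread('pics/s7.png'); cv2.imwrite('pics/s7z.png',cv2.resize(b[160:300,180:380],None,fx=4,fy=4,interpolation=cv2.INTER_CUBIC)[:600])
b=cv2.imread('pics/t7.png'); cv2.imwrite('pics/t7z.png',cv2.resize(b[180:270,230:350],None,fx=6,fy=6,interpolation=cv2.INTER_CUBIC)[:600])
for c in(p,t): print([(round(r['confidence'],2),r['position']) for r in spotter.mark_of(c,'chip0_center')])
E
```

```text
11.7 [0.45376796 0.3361054  0.17501579] 0.017452594861388983 [ 0.64950291 -0.50704387 -0.72070629]
[(0.57, [0.4468, -0.104, 0.0145])]
[(0.5, [0.4471, -0.106, 0.0078])]
```

View pics/s7z.png

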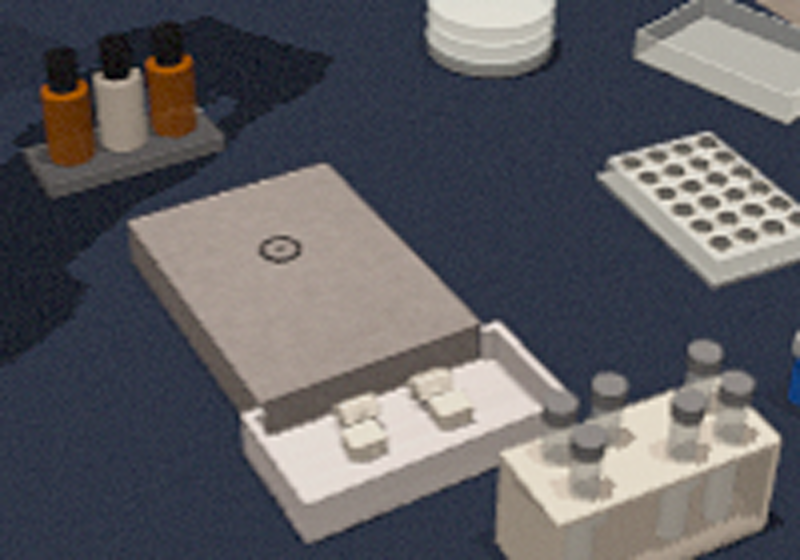

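View pics/t7z.png

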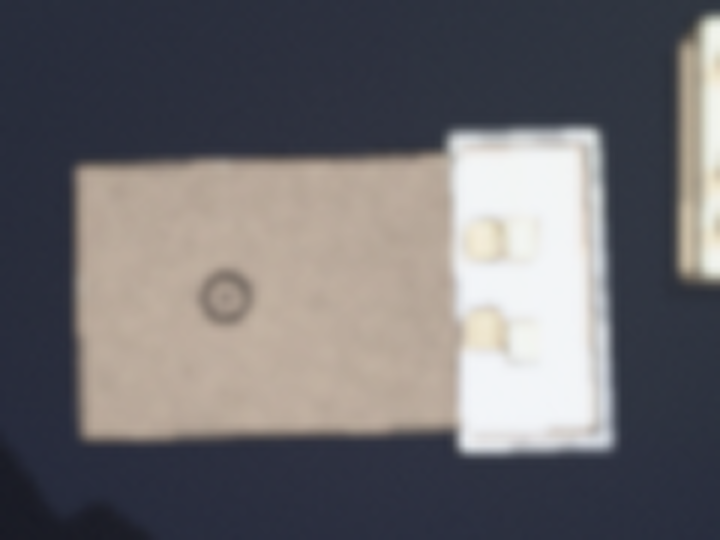

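```bash
python3 - <<'E'
from h import *
p=snap('top'); s=snap('side')
print(ray(p,np.array([(486,240),(522,238),(485,329),(521,340)])/6+[230,180],.016).round(4))
print(ray(s,np.array([(358,412),(363,440),(431,384),(449,410)])/4+[180,160],.016).round(4))
def ringc(c,box):
    x0,y0,x1,y1=box; g=cv2.cvtColor(c['frame'],cv2.COLOR_RGB2GRAY)[y0:y1,x0:x1].astype(float)
    w=np.clip(np.median(g)-8-g,0,None); Y,X=np.mgrid[y0:y1,x0:x1]; return (X*w).sum()/w.sum(),(Y*w).sum()/w.sum()
a=ringc(p,(260,222,276,238)); b=ringc(s,(243,214,258,230)); print(a,b,ray(p,a,.03).round(4),ray(s,b,.03).round(4))
for c in(p,s): print([(round(r['confidence'],2),r['position']) for r in spotter.mark_of(c,'ring')[:1]])
E
```

```text
[[ 0.4943 -0.0884  0.016 ]
 [ 0.4951 -0.1058  0.016 ]
 [ 0.4514 -0.0872  0.016 ]
 [ 0.446  -0.1045  0.016 ]]
[[ 0.4524 -0.0896  0.016 ]
 [ 0.4452 -0.109   0.016 ]
 [ 0.4955 -0.0884  0.016 ]
 [ 0.4937 -0.11    0.016 ]]
(np.float64(267.1486552567237), np.float64(228.95745721271393)) (np.float64(249.5797532964696), np.float64(222.05061675882604)) [[0.4684 0.0381 0.03  ]] [[0.4682 0.0391 0.03  ]]
[(0.78, [0.4661, 0.0415, 0.0284])]
[(0.81, [0.4702, 0.0369, 0.0321])]
```

Request:
carry_out(motion=[[[0, 0, 0], [0, 35, 0], 0], [[0, 0, 0], [0, 35, -40], 0], [[0, 0, 0], [0, 35, -90], 0], [[0, 0, 0], [0, 35, -125], 0], [[0, 0, 0], [0, 35, -140], 0], [[0, 0, 0], [0, 35, -146], 0], [[0, 0, 0], [0, 35, -146], 0], [[0, 0, 0], [0, 35, -146], 0]])

```text
clock: 13.0
tcp_pos: [0.4556, 0.3674, 0.0307]
tcp_rot: [-1.201, -1.224, 1.22]
wrist_force: [0.4, 0.2, -0.9]
finger_gap: 0.0171
```

```bash
python3 - <<'E'
from h import *
p=snap('side','s8.png'); s=arm.state(); print(s['clock'],s['tcp_pos'],s['finger_gap'],s['wrist_force'])
b=cv2.imread('pics/s8.png'); cv2.imwrite('pics/s8z.png',cv2.resize(b[80:220,120:320],None,fx=4,fy=4,interpolation=cv2.INTER_CUBIC)[:600])
E
```

```text
13.05 [0.45545887 0.36740993 0.03058524] 0.01687309591697875 [ 0.2120529   0.46732656 -1.42357349]
```

View pics/s8z.png

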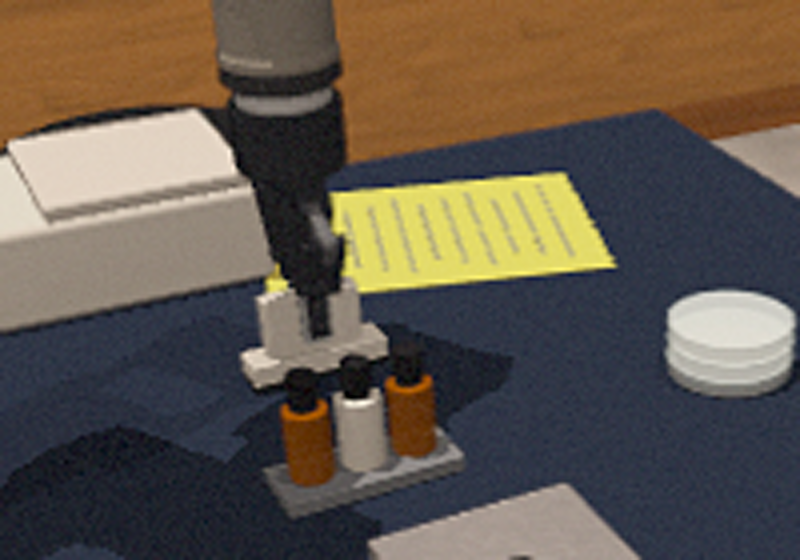

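Request:
carry_out(motion=[[[0, 0, 0], [0, 0, -1], 0], [[0, 0, 0], [0, 0, -2], 0], [[0, 0, 0], [0, 0, -2], 0], [[0, 0, 0], [0, 0, -2], 1], [[0, 0, 0], [0, 0, -2], 1], [[0, 0, 0], [0, 0, -2], 1], [[0, 0, 0], [0, 0, -2], 1], [[0, 0, 0], [0, 0, -2], 1], [[0, 0, 0], [0, 0, 20], 1], [[0, 0, 0], [0, 0, 60], 1], [[0, 0, 0], [0, 0, 110], 1], [[0, 0, 0], [0, 0, 150], 1]])

```text
clock: 14.55
tcp_pos: [0.455, 0.3671, 0.1814]
tcp_rot: [-1.201, -1.224, 1.221]
wrist_force: [1.6, -0.2, -0.3]
finger_gap: 0.0856
```

```bash
python3 - <<'E'
from h import *
p=snap('side','s9.png'); s=arm.state(); print(s['clock'],s['tcp_pos'],s['finger_gap'],s['wrist_force'],R.from_rotvec(s['tcp_rot']).as_matrix().round(3))
b=cv2.imread('pics/s9.png'); cv2.imwrite('pics/s9z.png',cv2.resize(b[80:220,120:320],None,fx=4,fy=4,interpolation=cv2.INTER_CUBIC)[:600])
print([(round(r['confidence'],2),r['position']) for r in spotter.mark_of(p,'scraper_center')])
# pipette axis from image points: side (zoom5, offset 340,270), button top centre ~ (332,78), barrel bottom ~ (265,340)
print('button',ray(p,np.array([332,76])/5+[340,270],.176),'barrel bottom',ray(p,np.array([265,340])/5+[340,270],.066),'stand top corners',ray(p,np.array([(128,283),(245,258),(403,397),(217,444)])/5+[340,270],.066).round(4))
E
```

```text
14.6 [0.45697544 0.3684619  0.18693063] 0.08545185888975952 [1.62790556 0.90117539 4.03177318] [[-0.018  0.009 -1.   ]
 [ 1.     0.005 -0.018]
 [ 0.005 -1.    -0.009]]
[(0.85, [0.4546, 0.3679, 0.0308])]
button [[ 0.51297654 -0.37260373  0.176     ]] barrel bottom [[ 0.51389307 -0.37347227  0.066     ]] stand top corners [[ 0.4912 -0.3369  0.066 ]
 [ 0.5295 -0.347   0.066 ]
 [ 0.5357 -0.4084  0.066 ]
 [ 0.4775 -0.394   0.066 ]]
```

View pics/s9z.png

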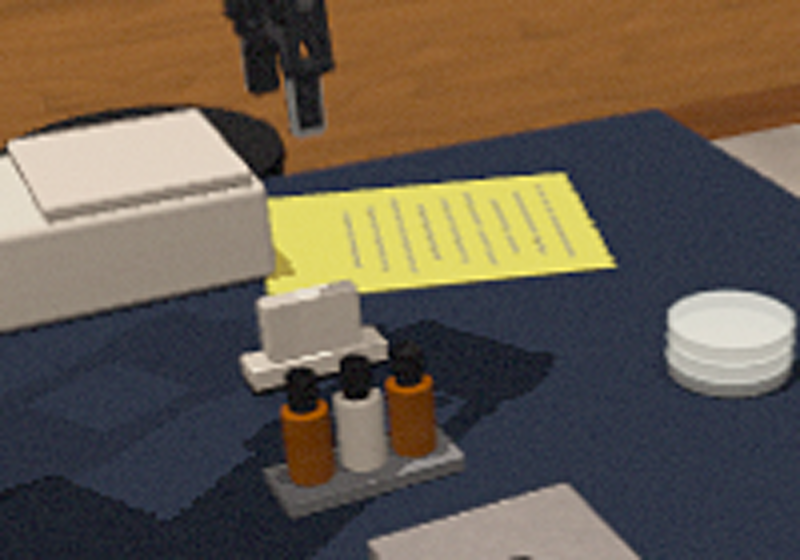

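View pics/pip_t.png

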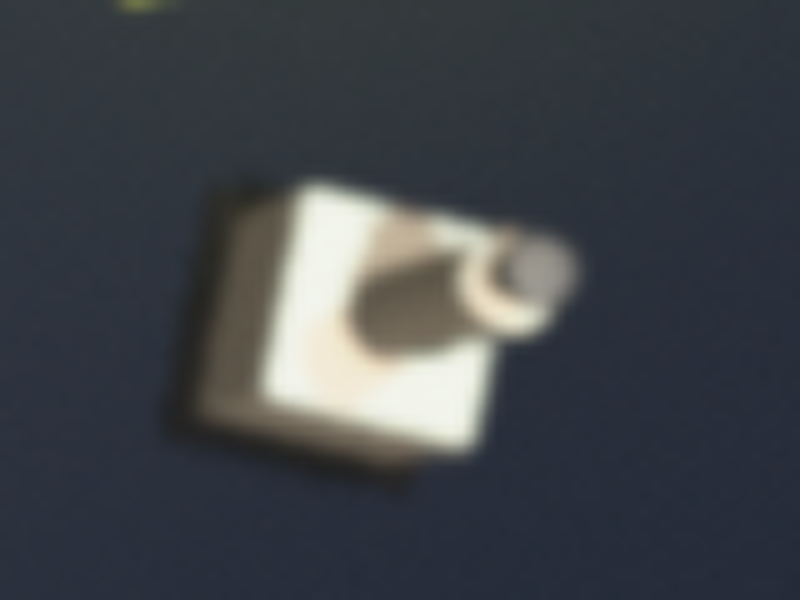

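Request:
carry_out(motion=[[[0, 0, 0], [0, -15, 30], 1], [[0, 0, 0], [3, -55, 70], 1], [[0, 0, 0], [8, -110, 83], 1], [[0, 0, 0], [12, -170, 83], 1], [[0, 0, 0], [16, -230, 83], 1], [[0, 0, 0], [22, -290, 83], 1], [[0, 0, 0], [28, -350, 83], 1], [[0, 0, 0], [34, -410, 83], 1], [[0, 0, 0], [40, -470, 83], 1], [[0, 0, 0], [45, -530, 83], 1], [[0, 0, 0], [50, -590, 83], 1], [[0, 0, 0], [54, -650, 83], 1]])

```text
clock: 16.15
tcp_pos: [0.5085, -0.2849, 0.2615]
tcp_rot: [-1.2, -1.222, 1.222]
wrist_force: [1.8, 0.0, 0.0]
finger_gap: 0.0856
```

Request:
carry_out(motion=[[[0, 0, 0], [2, -45, 0], 1], [[0, 0, 0], [4, -80, 0], 1], [[0, 0, 0], [4, -89, 0], 1], [[0, 0, 0], [4, -89, 0], 1], [[0, 0, 0], [4, -89, 0], 1]])

```text
clock: 16.77
tcp_pos: [0.513, -0.3706, 0.2623]
tcp_rot: [-1.2, -1.223, 1.223]
wrist_force: [-0.5, 0.2, 0.0]
finger_gap: 0.0854
```

```bash
python3 - <<'E'
from h import *
p=snap('side','s10.png'); t=snap('top','t10.png'); s=arm.state(); print(s['clock'],s['tcp_pos'],s['joint_pos'].round(2),s['finger_gap'],R.from_rotvec(s['tcp_rot']).as_matrix().round(3))
b=cv2.imread('pics/s10.png'); cv2.imwrite('pics/s10z.png',cv2.resize(b[200:390,300:500],None,fx=3,fy=3,interpolation=cv2.INTER_CUBIC)[:600])
for c in(p,t): print([(round(r['confidence'],2),r['position']) for r in spotter.mark_of(c,'pipette_center')])
print('button top cam',ray(t,(429.3,206.6),.176))
tc=s['tcp_pos']
for z in (.26,.2,.131): print(proj(p,[tc[0],tc[1],z]), proj(p,[.5125,-.372,z]))
E
```

```text
16.875 [ 0.51311672 -0.37073231  0.26270153] [-0.75  0.53  1.14  0.    1.47 -2.34] 0.08540632399816256 [[-0.019  0.    -1.   ]
 [ 1.     0.    -0.019]
 [ 0.    -1.    -0.   ]]
[(0.82, [0.5092, -0.3734, 0.0898])]
[(0.57, [0.5121, -0.3725, 0.0891])]
button top cam [[ 0.51265774 -0.37329557  0.176     ]]
[[418.57965385 234.61668774]] [[418.9743627  235.33324741]]
[[409.00005089 271.04269204]] [[409.34463401 271.79451536]]
[[399.34374932 307.28327799]] [[399.64126678 308.05648648]]
```

View pics/s10z.png

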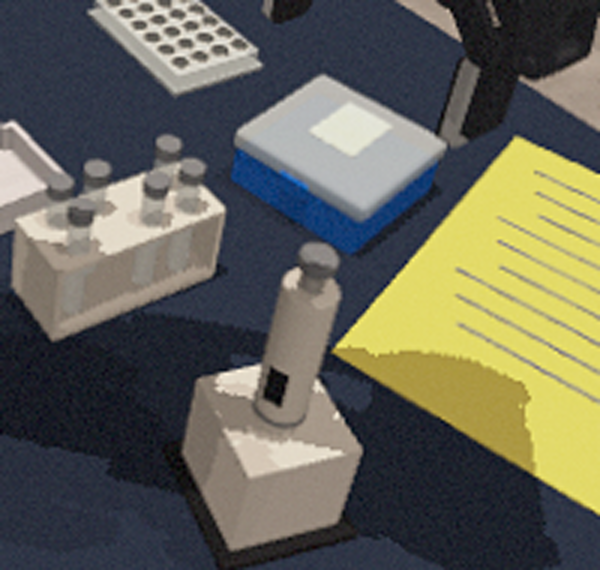

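Request:
carry_out(motion=[[[0, 0, 0], [0, -1.5, -25], 1], [[0, 0, 0], [0, -1.5, -60], 1], [[0, 0, 0], [0, -1.5, -95], 1], [[0, 0, 0], [0, -1.5, -125], 1], [[0, 0, 0], [0, -1.5, -142], 1], [[0, 0, 0], [0, -1.5, -150], 1], [[0, 0, 0], [0, -1.5, -150], 1], [[0, 0, 0], [0, -1.5, -150], 1]])

```text
clock: 17.98
tcp_pos: [0.5133, -0.3739, 0.1136]
tcp_rot: [-1.203, -1.223, 1.223]
wrist_force: [0.3, -0.4, 0.4]
finger_gap: 0.0852
```

```bash
python3 - <<'E'
from h import *
p=snap('side','s11.png'); s=arm.state(); print(s['clock'],s['tcp_pos'],s['wrist_force'],s['finger_gap'])
b=cv2.imread('pics/s11.png'); cv2.imwrite('pics/s11z.png',cv2.resize(b[200:390,300:500],None,fx=3,fy=3,interpolation=cv2.INTER_CUBIC)[:600])
E
```

```text
18.025 [ 0.51328444 -0.37395023  0.11354437] [-0.50052232 -0.69198819 -0.2348365 ] 0.08534875486694618
```

View pics/s11z.png

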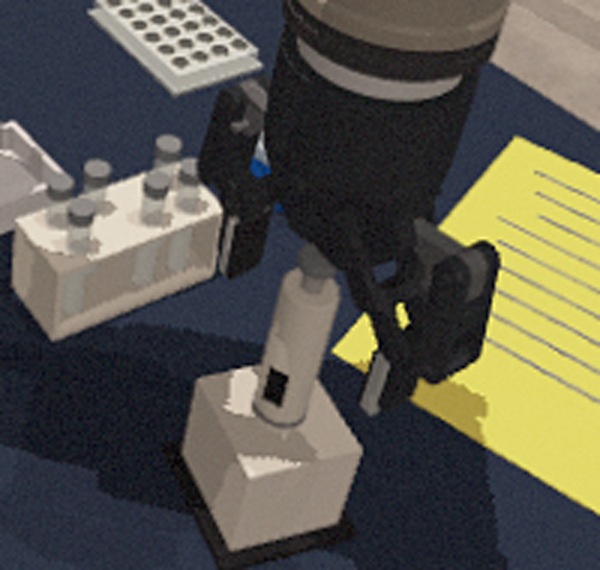

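Fingers straddle the barrel around pixel (400, 310); close.

Request:
carry_out(motion=[[[0, 0, 0], [0, 1, 0], 0], [[0, 0, 0], [0, 1, 0], 0], [[0, 0, 0], [0, 1, 0], 0], [[0, 0, 0], [0, 1, 0], 0], [[0, 0, 0], [0, 1, 0], 0], [[0, 0, 0], [0, 1, 0], 0], [[0, 0, 0], [0, 1, 0], 0]])

```text
clock: 18.9
tcp_pos: [0.5129, -0.3725, 0.1126]
tcp_rot: [-1.201, -1.222, 1.222]
wrist_force: [-0.1, 0.2, 3.0]
finger_gap: 0.0248
```

```bash
python3 - <<'E'
from h import *
p=snap('side','s12.png'); s=arm.state(); print(s['clock'],s['tcp_pos'],s['wrist_force'],s['finger_gap'])
b=cv2.imread('pics/s12.png'); cv2.imwrite('pics/s12z.png',cv2.resize(b[200:390,300:500],None,fx=3,fy=3,interpolation=cv2.INTER_CUBIC)[:600])
E
```

```text
18.95 [ 0.512872   -0.37249818  0.11254509] [-0.01359046  1.43214219  3.60952329] 0.024396808762692696
```

View pics/s12z.png

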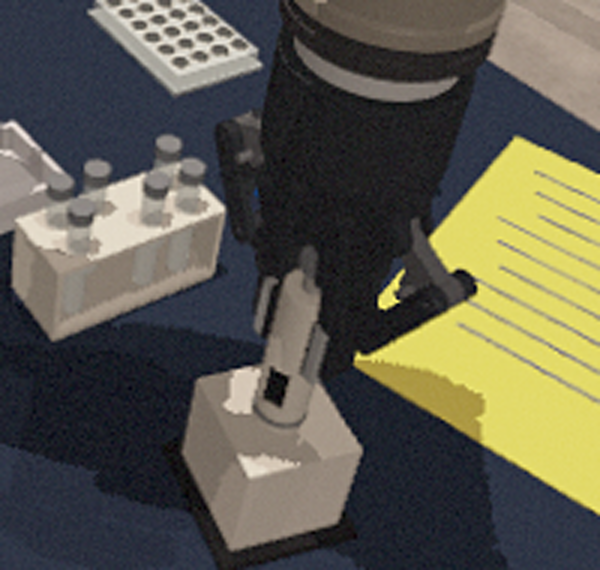

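Request:
carry_out(motion=[[[0, 0, 0], [0, 0, 8], 0], [[0, 0, 0], [0, 0, 22], 0], [[0, 0, 0], [0, 0, 40], 0], [[0, 0, 0], [0, 0, 58], 0], [[0, 0, 0], [0, 0, 78], 0], [[0, 0, 0], [0, 0, 98], 0], [[0, 0, 0], [0, 0, 118], 0], [[0, 0, 0], [0, 0, 130], 0], [[0, 0, 0], [0, 0, 130], 0], [[0, 0, 0], [0, 0, 130], 0]])

```text
clock: 20.2
tcp_pos: [0.5125, -0.3722, 0.2415]
tcp_rot: [-1.199, -1.222, 1.222]
wrist_force: [-0.4, -0.1, -1.6]
finger_gap: 0.0246
```

```bash
python3 - <<'E'
from h import *
p=snap('side','s13.png'); t=snap('top'); s=arm.state(); print(s['clock'],s['tcp_pos'],s['wrist_force'],s['finger_gap'])
b=cv2.imread('pics/s13.png'); cv2.imwrite('pics/s13z.png',cv2.resize(b[200:390,320:520],None,fx=3,fy=3,interpolation=cv2.INTER_CUBIC)[:600])
for n in('pipette_center','pipette_tip'):
  for c in(p,t): print(n,[(round(r['confidence'],2),r['position']) for r in spotter.mark_of(c,n)])
tc=s['tcp_pos']
for h in(0,34,60,150): print(h,((proj(p,[tc[0],tc[1],tc[2]-.106+h/1000])-[320,200])*3).round())
E
```

```text
20.3 [ 0.51248225 -0.37225467  0.24129224] [ 0.39137681 -0.13150944 -0.99507523] 0.024813532977340513
pipette_center [(0.9, [0.512, -0.3742, 0.2195])]
pipette_center []
pipette_tip [(0.55, [0.5089, -0.3722, 0.1381])]
pipette_tip [(0.63, [0.5107, -0.3705, 0.1375])]
0 [[241. 318.]]
34 [[255. 266.]]
60 [[266. 224.]]
150 [[311.  55.]]
```

View pics/s13z.png

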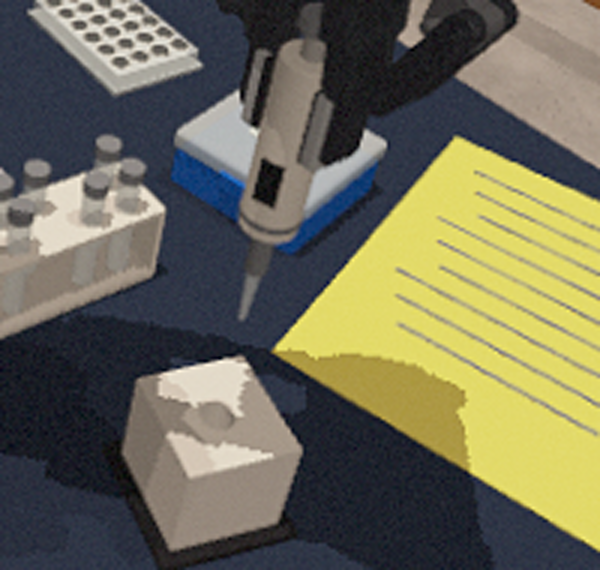

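Request:
carry_out(motion=[[[0, 0, 0], [-2, 15, 10], 0], [[0, 0, 0], [-5, 45, 20], 0], [[0, 0, 0], [-9, 85, 20], 0], [[0, 0, 0], [-13, 125, 20], 0], [[0, 0, 0], [-18, 165, 20], 0], [[0, 0, 0], [-22, 205, 20], 0], [[0, 0, 0], [-26, 245, 20], 0], [[0, 0, 0], [-31, 285, 20], 0], [[0, 0, 0], [-35, 325, 20], 0], [[0, 0, 0], [-39, 365, 20], 0], [[0, 0, 0], [-42, 395, 20], 0], [[0, 0, 0], [-44, 410, 20], 0]])

```text
clock: 22.0
tcp_pos: [0.4682, 0.0393, 0.2631]
tcp_rot: [-1.2, -1.225, 1.223]
wrist_force: [1.1, -1.0, -1.4]
finger_gap: 0.0251
```

Request:
carry_out(motion=[[[0, 0, 0], [0, 0, 0], 0], [[0, 0, 0], [0, 0, -20], 0], [[0, 0, 0], [0, 0, -45], 0], [[0, 0, 0], [0, 0, -70], 0], [[0, 0, 0], [0, 0, -85], 0], [[0, 0, 0], [0, 0, -90], 0], [[0, 0, 0], [0, 0, -90], 0]])

```text
clock: 22.88
tcp_pos: [0.469, 0.0369, 0.1725]
tcp_rot: [-1.201, -1.222, 1.222]
wrist_force: [0.0, -0.4, -1.6]
finger_gap: 0.0249
```

```bash
python3 - <<'E'
from h import *
p=snap('side','s14.png'); t=snap('top','t14.png'); s=arm.state(); print(s['clock'],s['tcp_pos'],s['wrist_force'],s['finger_gap'])
b=cv2.imread('pics/s14.png'); cv2.imwrite('pics/s14z.png',cv2.resize(b[140:280,180:340],None,fx=4,fy=4,interpolation=cv2.INTER_CUBIC)[:600])
for n in('pipette_center','pipette_tip'):
  for c in(p,t): print(n,[(round(r['confidence'],2),r['position']) for r in spotter.mark_of(c,n)])
tc=s['tcp_pos']
for h in(0,34,60,150): print(h,((proj(p,[tc[0],tc[1],tc[2]-.106+h/1000])-[180,140])*4).round())
print(((proj(p,[tc[0],tc[1],.03])-[180,140])*4).round(),((proj(p,[.4683,.0386,.03])-[180,140])*4).round())
E
```

```text
22.975 [0.46931326 0.03712618 0.17302791] [-0.22278287 -0.48195754 -0.88718057] 0.024348291933642387
pipette_center [(0.74, [0.4691, 0.037, 0.1492])]
pipette_center []
pipette_tip [(0.7, [0.4416, 0.2153, -0.0013]), (0.68, [0.467, 0.0388, 0.0692])]
pipette_tip []
0 [[279. 275.]]
34 [[277. 223.]]
60 [[275. 182.]]
150 [[269.  26.]]
[[282. 330.]] [[279. 329.]]
```

View pics/s14z.png

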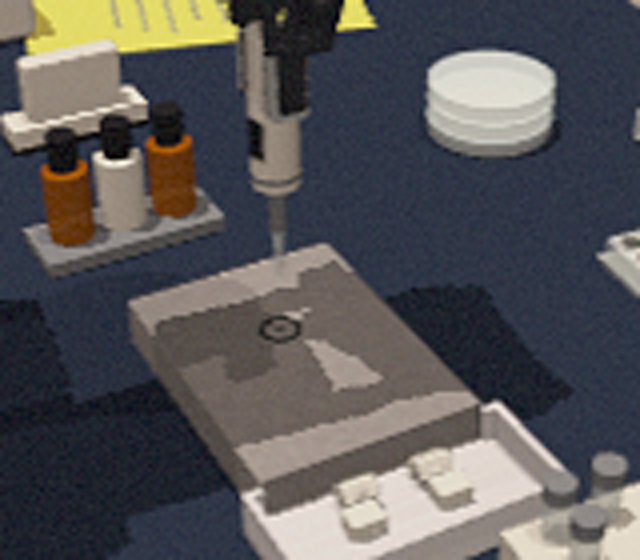

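View pics/t14.png

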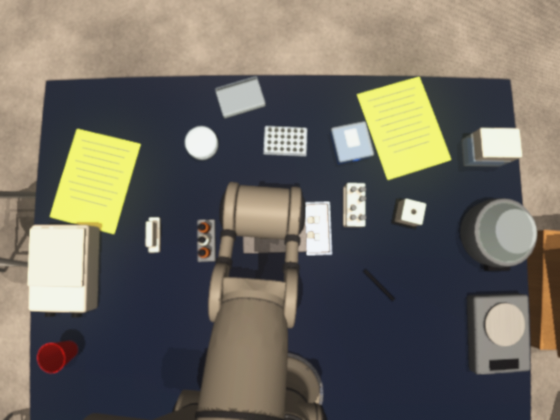

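Request:
carry_out(motion=[[[0, 0, 0], [0, 1, -8], 0], [[0, 0, 0], [-1, 1.5, -16], 0], [[0, 0, 0], [-1, 1.5, -22], 0], [[0, 0, 0], [-1, 1.5, -26], 0], [[0, 0, 0], [-1, 1.5, -26], 0], [[0, 0, 0], [-1, 1.5, -26], 0], [[0, 0, 0], [-1, 1.5, -26], 0]])

```text
clock: 24.05
tcp_pos: [0.468, 0.039, 0.1466]
tcp_rot: [-1.201, -1.223, 1.222]
wrist_force: [-0.0, -0.3, -0.8]
finger_gap: 0.0246
```

```bash
python3 - <<'E'
from h import *
p=snap('side','s15.png'); s=arm.state(); print(s['clock'],s['tcp_pos'],s['wrist_force'],s['finger_gap'],abs(s['joint_vel']).max())
b=cv2.imread('pics/s15.png'); cv2.imwrite('pics/s15z.png',cv2.resize(b[170:250,200:300],None,fx=7,fy=7,interpolation=cv2.INTER_CUBIC)[:600])
for n in('pipette_center','pipette_tip','ring','scraper_center'):
  print(n,[(round(r['confidence'],2),r['position']) for r in spotter.mark_of(p,n)])
tc=s['tcp_pos']
for h in(-10,0,34,60): print(h,((proj(p,[tc[0],tc[1],tc[2]-.106+h/1000])-[200,170])*7).round())
print(((proj(p,[.4683,.0386,.03])-[200,170])*7).round(),((proj(p,[.4683,.0386,.04])-[200,170])*7).round())
E
```

```text
24.1 [0.46792543 0.03899712 0.14652956] [-0.31623967 -0.03190947 -2.30269336] 0.024810915861261915 0.0026509070044555545
pipette_center [(0.87, [0.4667, 0.0362, 0.1234])]
pipette_tip [(0.81, [0.4635, 0.0412, 0.0424])]
ring [(0.74, [0.47, 0.0357, 0.0336])]
scraper_center [(0.79, [0.4566, 0.3694, 0.032]), (0.71, [0.3039, -0.2824, -0.0002])]
-10 [[346. 363.]]
0 [[345. 338.]]
34 [[341. 250.]]
60 [[338. 180.]]
[[348. 365.]] [[347. 340.]]
```

View pics/s15z.png

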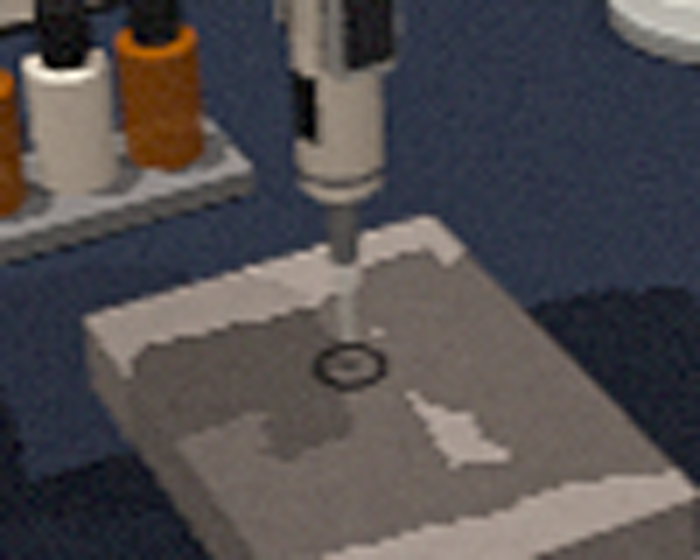

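```bash
python3 - <<'E'
from station import ticket
print(ticket.job_done())
E
```

```text
the job is handed in; nothing more can be done
None
```

I swept all four chips into the trough, stood the scraper back on the bench and let it go. The pipette is now held upright over the ring. I handed the job in at about 24 s of the 72 s allowed; handing in gives no verdict.

**Last checks:**
- **Pipette tip:** about 10 mm above the plate, going by the arm's own height reading and how the pipette sat in its stand. The tool is within about 1 mm sideways of the ring's middle as measured from the pictures. The tip and the ring dot line up in the final side picture.
- **Pipette hold:** the fingers are about 25 mm apart on the barrel, and the arm was still with no sign of the tip pressing on anything.
- **Chips:** I measured all four from both cameras right after the sweep. They lie in the trough at world y of about -0.09 to -0.11 m, past the plate edge at -0.07 m.
- **Scraper:** upright at its original place. The network put its centre at 32 mm, which is the right height for standing on the bench.
- **Bystanders:** none look moved in the pictures, but I judged this by eye and did not measure them.

**Disagreement:** the network's last single-view reading put the tip at x 0.4635, y 0.041 m, and the ring at x 0.470, y 0.036 m. That is about 8 mm apart sideways, over the 7 mm limit. Each reading is only good to about 4 mm, so I went by the arm reading and the picture instead.

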